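# Check the feeder's spring, then hold its cover open

### The arm

A 6-joint arm with a two-finger parallel gripper is mounted at the origin on the work surface. World frame = base frame: x ahead of the robot, y to its left, z up, the work surface at z = 0. Lengths are in m, angles in rad, forces in N, time in s.
With the tool pointing down it reaches from about 0.375 to 0.9 m from the base axis. Payload 3.1 kg.
Tool frame: the origin (TCP) lies between the finger pads; the fingertips stand robot.finger_overhang ahead of it and the grasp point (between the pads) lies 3 mm ahead of it (robot.finger_overhang is the distance from the TCP to the fingertips, in m); z points along the fingers, y is the line along which they close (so a half turn about z gives the same grasp; the last joint's range is limited). The gripper opens to 87 mm and grips with 3 to 60 N. Pads are 19 mm wide; open, the fingers measure 117 mm over their backs; the gripper's body (75 mm by 190 mm) begins 51 mm behind the grasp point.
Start: joints at [0.925, 0.527, 1.433, -0, 1.181, -0.178], TCP at [0.281, 0.558, 0.245] pointing down, gripper open.
Joint ranges: [-3.08, 3.08], [-0.75, 2.2], [0.22, 2.44], [-1.43, 4.57], [0, 2.65], [-2.85, 2.85]. Speed limits (rad/s): [2.79, 2.79, 3.14, 3.14, 3.14, 3.14].

### API

Orientations are given as a unit quaternion [x, y, z, w].
In Python, from rig import get_obs, vision, hand_in, nets, robot gives the robot as it stands.
- The arm moves only by the tool apply_moves, never from a script. Its argument "series" is a list of rows, each an object with "offset": the shift along the world's x, y, z in cm, a list of three; "rot": the turn, a rotation vector about the world's x, y, z in degrees, a list of three. A call has 1 to 20 rows; each row is the pose to reach, as a shift and turn from the pose commanded when the call began; what a row does not reach only later rows make up. A row lasts 1/10 s, in which the tool goes at most 50 mm and 8.59 degrees, less where a joint would pass 70% of its speed; a pose out of reach is approached as far as the arm can. A call with a gripper value outside its range is refused whole. "hand" is the opening, from 0 (shut) to 1 (fully open), set as the call begins (left out, the last holds). The fingers move at their own pace and stop on an object; "newtons" is the grip in N (left out, the last holds). Time passes only in rows, so rows that repeat a pose let the fingers close. It gives the time, the measured TCP pose, the force, the opening and the grip force at its end, in the units of the state.
- get_obs(): the state, without advancing time (a new reading comes with each control period).
- vision.camera(name): name is "scene" or "side" or "wrist"; returns the picture (384x512x3 uint8, red, green, blue); there is no depth.
- vision.calibration(name): a dict with "K" (3x3 intrinsics, pixels), "R" (3x3) and "t" (3): a world point X has camera coordinates R X + t. Camera axes: x right, y down, z forward; pixel columns grow to the right and rows downward; lengths in m; the calibration is good to about 2 mm. A picture is of the moment at which its call begins: read the wrist's pose just before it. calibration takes no time and is no camera call; for the wrist camera it gives the pose at the moment of the call.
- hand_in(): hands the job in; it is judged then, once.
Trained networks look in the newest picture that a camera, given by its name, has taken for a name from the list of things; names that differ only in an ending like _2 or _b are one class to them, and where a whole thing is asked for, a point or a joint stands for the part that bears it (a point fixed in the world has none). Each returns a list of dicts, best first, with "conf" (0 to 1); they miss things now and then, are a little off and sometimes report something else, mostly with a low value. They report only what shows in the picture. A call takes as long as a camera call.
- nets.search_frame(camera, query): "centre" ([x, y, z] in m, in world coordinates, good to about 4 mm: the middle of the surface that is visible of it).
- nets.spot_point(camera, query): "centre" ([x, y, z] in m, in world coordinates, good to about 4 mm: a listed point, or the origin of a listed thing).
The state is a dict: "time": time; "q": joint angles; "joint_velocities": joint speeds; "joint_torque": joint torques, N m; "position": TCP position; "tool_rot": TCP orientation; "ft_force": force on the tool from outside, world axes, zero at the start; "moment": the same for the moment, N m; "grip_width": finger opening in m; "grip_force": force on a finger pad.
Only numpy, scipy, OpenCV 4.12 (cv2) and the standard library are available. Lean on these libraries where they do the work, as an engineer would, in place of code of your own. Each camera call takes 0.05 s, during which the arm holds its last target. There are 200 camera calls.

### The job

On the green stock feeder, pull the gauge's orange plate out until the black pointer stands on the red marker line, keep it there for a good second, then ease it back fully home without letting it snap. Then lift the feeder's sprung cover by its yellow bar to 60 degrees open and finish holding it still there, so that a colleague can look at the rollers: do not let go. Leave everything else on the bench where it is.

Things in the scene. Friction and masses are not known exactly. Their poses are not given: they have to be found in the camera images.
- feeder: Stock feeder, a fixed green box 170 (x) by 260 (y) by 110 mm tall on a dark base board 200 x 460 x 12 mm. Origin: centre of the board's underside. x points from its handle side (near the robot) to its hinge side, y along the hinge, z up. Its rim is 122 mm above the bench. Protractor arcs at both ends of the hinge: white ticks every 20 degrees, a longer red one at 60
- cover (a joint): Opening angle of the feeder's flat green cover, rad: 0 shut, stops at 1.40. Hinged along the far (+x) edge; the near edge lifts. Its weight (about 0.45 kg) and a spring (0.3 Nm shut, 0.5 Nm at 60 degrees) shut it from any angle; lifting at the bar takes 3 to 5 N
- cover_bar (a point): Centre of the cover's yellow round bar handle, 12 mm thick, 120 mm long along the feeder's y, on a thin arm at each end. It stands out level from the cover's near edge, 45 mm in front of the wall, 125 mm above the bench when shut; it is 215 mm from the hinge axis, and 3 mm above it when shut
- cover_hinge (a point): Point on the cover's hinge axis in the middle of its length, 85 mm behind the feeder's origin, 122 mm above the bench; fixed, axes as the feeder's
- gauge: Sprung pull gauge: fixed aluminium block 140 (x) by 50 (y) by 46 mm, its underside 12 mm above the bench, white scale on top (black lines every 5 mm). At the left or right end of the feeder; the motor is at the other. Axes as the feeder's; the block reaches from 60 mm in front (-x) of its origin to 80 mm behind
- puller_grip (a point): Point to grip on the gauge's upright orange pull plate, 12 thick (x) by 42 wide (y) by 70 mm tall, from 19 to 89 mm above the bench; the point is in mid-plane, 68 mm above the bench. At home 39 mm lie between plate and block, crossed by an 8 mm rod whose top is 38 mm above the bench
- puller (a joint): How far the pull plate is drawn out towards -x of the gauge, m: 0 home, stops at 0.075. Spring: 2 N at home plus 1.2 N per 10 mm; it springs back when let go
- gauge_pointer (a point): Black pointer bar across the scale on top of the gauge, moves with the pull plate, 160 mm behind its middle plane; this point is on the gauge's centre line, axes as the gauge's
- gauge_mark (a point): Red marker line across the gauge's scale, with a red clip at the block's +y side; set 30 to 55 mm ahead (-x) of the pointer's home, fixed during the job; the point on the gauge's centre line, axes as the gauge's
- motor: Grey and black gear motor, 140 x 56 x 60 mm, fixed at the other end of the feeder; leave alone
- glue: Yellow glue bottle with orange cap, 60 mm across, 160 mm tall; loose bystander, origin at the centre of its underside
- wax: Flat brass-coloured wax can, 76 mm across, 55 mm tall; loose bystander, origin at the centre of its underside
- offcut: Pale wood offcut, 110 x 55 x 40 mm; loose bystander, origin at the centre of its underside
- screws: Blue divided screw tray, 110 x 80 x 45 mm; loose bystander, origin at the centre of its underside
- tape: Paper tape roll lying flat, 100 mm across, 25 mm tall; loose bystander, origin at the centre of its underside
- sander: Cork sanding block with a wooden back, 110 x 60 x 40 mm; loose bystander, origin at the centre of its underside

How it is judged:
On the way, in this order (a step that is already met when the one before it is completed fails the run):
1. with the cover shut, the gripper keeps the gauge's pointer on the red marker (within 4 mm) (x of gauge_pointer in the frame of gauge_mark between -0.004 and 0.004 m and value of joint cover below 0.06 rad and contact force between the fingers and puller above 1 N), for 0.8 s.
2. the pull plate is back home (within 4 mm) and free of the gripper, the cover still shut (value of joint puller below 0.004 m and value of joint cover below 0.06 rad and contact force between the fingers and puller below 0.2 N), for 0.2 s.
At the end, for the whole second after the job is handed in: The gripper's fingers hold the cover still (under 0.1 rad/s) at 60 degrees, give or take 6, with more than 1 N on it; the gauge is home (within 4 mm) and each loose thing is within 30 mm of where it was (value of joint cover between 0.942 and 1.152 rad and velocity of joint cover between -0.1 and 0.1 rad/s and contact force between the fingers and cover above 1 N and value of joint puller below 0.004 m and distance of each of glue, wax, offcut, screws, tape, sander from where it was at the start of the episode below 0.03 m); the arm keeps its last pose, push and grip.
It fails at once if the gauge snaps back (faster than 0.4 m/s) (velocity of joint puller below -0.4 m/s).
It fails at once if a bystander is moved by more than 30 mm (distance of any of glue, wax, offcut, screws, tape, sander from where it was at the start of the episode above 0.03 m).
It also fails if it takes over 64 s, if anything falls off the work surface, if the arm or the gripper's body presses on something with over 40 N, if the wrist force passes 120 N, or if a joint passes its speed limit or range.

## Working session

There is one attempt and no reset: what is moved stays moved. The work goes in short steps, Python scripts to look and compute and a tool call to move; the robot and the scene stay as the last step left them, time stands still between calls to the robot, and variables do not carry over. Pictures are saved under pics/ and viewed, at most 10 in all, crops included, and the job is handed in when it is done.

Besides the shell and the picture viewer there is one more tool, called after "Call:" in YAML: its name, and indented under it one key for each argument. apply_moves: Moves the arm, as the interface text tells. Its arguments: {"type":"object","properties":{"series":{"type":"array"},"hand":{"type":"number"},"newtons":{"type":"number"}},"required":["series"]}

```bash
mkdir -p pics; ls; cat > h.py <<'E'
import numpy as np, cv2
from rig import get_obs, vision, hand_in, nets, robot
def snap(c,f):
    im=vision.camera(c); cv2.imwrite('pics/'+f,cv2.cvtColor(im,cv2.COLOR_RGB2BGR)); return im
def proj(c,X):
    k=vision.calibration(c); p=np.array(k['K'])@(np.array(k['R'])@np.array(X)+np.array(k['t'])); return p[:2]/p[2]
def tri(obs):
    # obs: list of (calib, (u,v))
    A=[];b=[]
    for k,(u,v) in obs:
        P=np.array(k['K'])@np.c_[k['R'],k['t']]
        for r in (u*P[2]-P[0], v*P[2]-P[1]): A.append(r[:3]/np.linalg.norm(r[:3]));b.append(-r[3]/np.linalg.norm(r[:3]))
    return np.linalg.lstsq(np.array(A),np.array(b),rcond=None)[0]
E
python3 - <<'E'
from h import *
np.set_printoptions(precision=4,suppress=True)
print(robot.finger_overhang, get_obs())
for c in ('scene','side'):
    snap(c,c+'0.png')
    for q in ('feeder','cover_bar','cover_hinge','puller_grip','gauge','gauge_pointer','gauge_mark','motor','glue','wax','offcut','screws','tape','sander'):
        r=nets.spot_point(c,q)
        print(c,q,[(np.round(x['centre'],3).tolist(),round(x['conf'],2)) for x in r[:2]])
a=cv2.imread('pics/scene0.png');b=cv2.imread('pics/side0.png')
E
```

```text
pics
0.022 {'time': 0.0, 'q': array([ 0.9255,  0.5284,  1.4339, -0.    ,  1.1814, -0.1785]), 'joint_velocities': array([ 0.0003, -0.0013, -0.    , -0.0013,  0.0002,  0.0017]), 'joint_torque': array([  0.0004, -44.0042, -17.6591,   0.0634,   0.0582,  -0.0001]), 'position': array([0.2808, 0.5576, 0.2436]), 'tool_rot': array([ 0.2313,  0.9729, -0.001 , -0.0004]), 'ft_force': array([-0.2687, -0.3033, -0.0111]), 'moment': array([-0.0017, -0.0248,  0.0086]), 'grip_force': 0.0, 'grip_width': 0.08691452550542665}
scene feeder [([0.603, 0.098, 0.001], 0.75)]
scene cover_bar [([0.468, 0.081, 0.123], 0.66), ([0.516, -0.103, 0.068], 0.53)]
scene cover_hinge [([0.685, 0.103, 0.122], 0.65)]
scene puller_grip []
scene gauge [([0.618, -0.095, 0.011], 0.77)]
scene gauge_pointer [([0.674, -0.091, 0.064], 0.73)]
scene gauge_mark [([0.604, 0.091, 0.002], 0.6), ([0.63, -0.097, 0.062], 0.43)]
scene motor [([0.579, 0.281, 0.011], 0.84)]
scene glue [([0.493, 0.439, 0.001], 0.61)]
scene wax [([0.504, -0.445, 0.002], 0.73)]
scene offcut [([0.356, 0.437, -0.002], 0.79)]
scene screws [([0.356, -0.434, -0.006], 
[... 185 characters left out ...]
([0.466, 0.08, 0.122], 0.56)]
side cover_hinge [([0.682, 0.098, 0.123], 0.73)]
side puller_grip [([0.514, -0.102, 0.073], 0.45)]
side gauge [([0.619, -0.098, 0.012], 0.95), ([0.631, -0.094, 0.06], 0.5)]
side gauge_pointer [([0.64, -0.44, -0.002], 0.72)]
side gauge_mark [([0.632, -0.094, 0.056], 0.61), ([0.474, 0.081, 0.123], 0.47)]
side motor [([0.582, 0.282, 0.013], 0.77)]
side glue [([0.495, 0.437, -0.002], 0.71)]
side wax [([0.504, -0.447, -0.002], 0.77), ([0.681, 0.101, 0.125], 0.16)]
side offcut [([0.359, 0.44, 0.0], 0.79), ([0.619, -0.098, 0.012], 0.37)]
side screws []
side tape [([0.655, 0.459, 0.002], 0.55)]
side sander [([0.639, -0.438, -0.001], 0.72), ([0.359, 0.44, -0.002], 0.71)]
```

View pics/scene0.png

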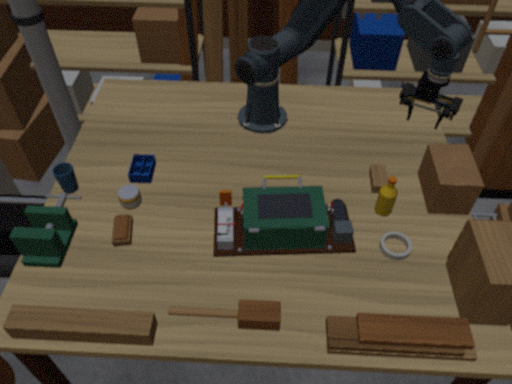

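View pics/side0.png

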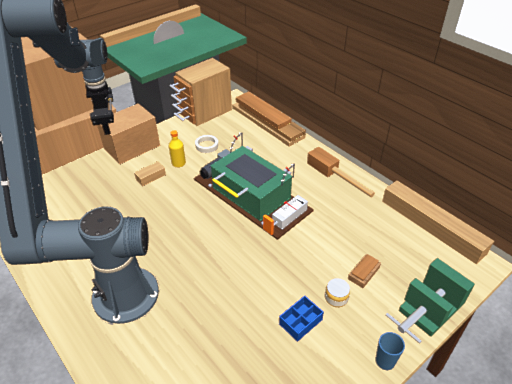

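The scene picture shows the feeder at about (285,220), with the gauge on the -y side at (226,225), its orange plate at (226,197) and the bar at (282,177). The side view agrees, with the plate at (268,225) and the bar at (228,187). Nothing stands in the way in front, so I'm moving in for a close look with the wrist camera.

Call:
apply_moves:
  series:
    - {"offset": [1, -3, 1], "rot": [0, 0, -3]}
    - {"offset": [2, -7, 2], "rot": [0, 0, -7]}
    - {"offset": [3, -11, 3], "rot": [0, 0, -11]}
    - {"offset": [4, -15, 4], "rot": [0, 0, -15]}
    - {"offset": [5, -19, 4], "rot": [0, 0, -19]}
    - {"offset": [6, -23, 4], "rot": [0, 0, -23]}
    - {"offset": [7, -27, 4], "rot": [0, 0, -27]}
    - {"offset": [8, -31, 4], "rot": [0, 0, -31]}
    - {"offset": [9, -35, 4], "rot": [0, 0, -35]}
    - {"offset": [10, -39, 4], "rot": [0, 0, -39]}
    - {"offset": [11, -43, 4], "rot": [0, 0, -43]}
    - {"offset": [12, -47, 4], "rot": [0, 0, -47]}
    - {"offset": [13, -51, 4], "rot": [0, 0, -50]}
    - {"offset": [14, -55, 4], "rot": [0, 0, -53]}
    - {"offset": [15, -58, 4], "rot": [0, 0, -55]}
    - {"offset": [16, -61, 4], "rot": [0, 0, -57]}
    - {"offset": [17, -62, 4], "rot": [0, 0, -58]}
    - {"offset": [17, -62, 4], "rot": [0, 0, -58]}
    - {"offset": [17, -62, 4], "rot": [0, 0, -58]}
    - {"offset": [17, -62, 4], "rot": [0, 0, -58]}
  hand: 0.46
  newtons: 20

```text
time: 3.5
position: [0.4503, -0.0604, 0.2844]
tool_rot: [0.673, 0.739, -0.0, -0.001]
ft_force: [-0.1, 0.5, 0.3]
grip_width: 0.0399
grip_force: 0.0
```

```bash
cat > look.py <<'E'
from h import *
import sys
np.set_printoptions(precision=4,suppress=True)
o=get_obs();print(o['time'],o['position'],o['tool_rot'],o['ft_force'],o['grip_width'],o['grip_force'])
n=sys.argv[1]
im=snap('wrist',n+'.png'); k=vision.calibration('wrist'); print('cam',-np.array(k['R']).T@k['t'], 'axes\n',k['R'])
np.savez(n+'.npz',**k)
for q in sys.argv[2:]:
    r=nets.spot_point('wrist',q)
    print(q,[(np.round(x['centre'],4).tolist(),round(x['conf'],2)) for x in r[:2]])
E
python3 look.py w1 feeder cover_bar cover_hinge puller_grip gauge gauge_pointer gauge_mark
```

```text
3.5 [ 0.4503 -0.0604  0.2844] [ 0.6732  0.7394 -0.0001 -0.0008] [-0.0569  0.4764  0.3018] 0.03987067495463859 0.0
cam [0.4428 0.014  0.425 ] axes
 [[ 0.9955  0.0946 -0.0006]
 [ 0.0913 -0.9589  0.2686]
 [ 0.0248 -0.2675 -0.9632]]
feeder [([0.6188, -0.0954, 0.0157], 0.48)]
cover_bar [([0.4721, 0.0815, 0.126], 0.82)]
cover_hinge []
puller_grip [([0.5127, -0.1047, 0.065], 0.92)]
gauge [([0.6166, -0.0966, 0.0137], 0.74)]
gauge_pointer [([0.6189, -0.0972, 0.0156], 0.38)]
gauge_mark [([0.6294, -0.0947, 0.0625], 0.51)]
```

View pics/w1.png

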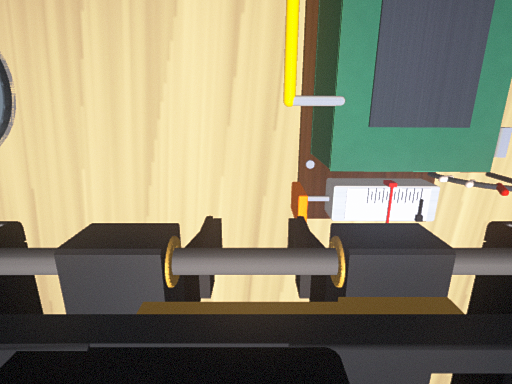

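The wrist view shows the orange plate top at about (299,200), the red mark at (390,200), the pointer at (420,208), and the bar's near end at (290,100). The gripper is aligned with the gauge axes. I'll move above the plate for a second view.

Call:
apply_moves:
  series:
    - {"offset": [2, -1.5, -2]}
    - {"offset": [4, -3, -5]}
    - {"offset": [6, -4, -8]}
    - {"offset": [6.2, -4.2, -9]}
    - {"offset": [6.2, -4.2, -9]}
    - {"offset": [6.2, -4.2, -9]}

```text
schema error: expected keys offset, rot
```

```bash
python3 look.py w2 puller_grip gauge gauge_pointer gauge_mark
```

```text
3.9 [ 0.4512 -0.0616  0.2846] [0.6738 0.739  0.     0.0001] [-0.384  -0.0592  0.0364] 0.039855472477697954 0.0
cam [0.4436 0.0128 0.4251] axes
 [[ 0.9957  0.0929  0.0003]
 [ 0.0894 -0.9589  0.2694]
 [ 0.0253 -0.2682 -0.963 ]]
puller_grip [([0.5143, -0.1026, 0.0654], 0.88)]
gauge [([0.6188, -0.0921, 0.0147], 0.63)]
gauge_pointer [([0.6737, -0.0925, 0.0624], 0.69)]
gauge_mark [([0.6313, -0.095, 0.0612], 0.58)]
```

View pics/w2.png

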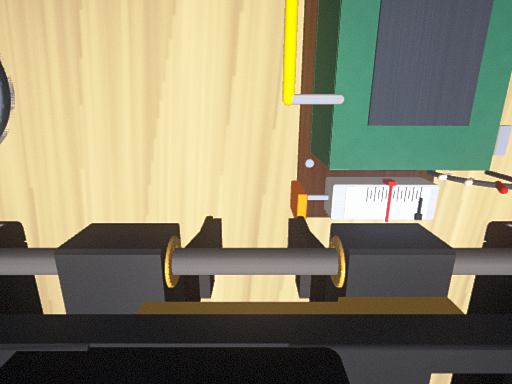

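The move was refused because the rows had no rot, so this is the same view as before. Retrying.

Call:
apply_moves:
  series:
    - {"offset": [2, -1.5, -2], "rot": [0, 0, 0]}
    - {"offset": [4, -3, -5], "rot": [0, 0, 0]}
    - {"offset": [6, -4, -8], "rot": [0, 0, 0]}
    - {"offset": [6.2, -4.2, -9], "rot": [0, 0, 0]}
    - {"offset": [6.2, -4.2, -9], "rot": [0, 0, 0]}
    - {"offset": [6.2, -4.2, -9], "rot": [0, 0, 0]}

```text
time: 4.75
position: [0.5125, -0.1034, 0.195]
tool_rot: [0.674, 0.739, -0.0, -0.0]
ft_force: [-0.9, 0.2, 0.6]
grip_width: 0.0401
grip_force: 0.0
```

```bash
python3 look.py w3 puller_grip gauge gauge_pointer gauge_mark
python3 - <<'E'
import cv2,numpy as np
a=cv2.imread('pics/w3.png'); 
def c(a,x0,x1,y0,y1):return cv2.resize(a[y0:y1,x0:x1],(800,int(800*(y1-y0)/(x1-x0))),interpolation=cv2.INTER_CUBIC)
b=cv2.imread('pics/w2.png')
cv2.imwrite('pics/c.png',np.vstack([c(b,280,440,170,230),c(a,140,460,150,270)])[:600])
E
```

```text
4.75 [ 0.5125 -0.1034  0.195 ] [ 0.6739  0.7388 -0.0001 -0.0004] [-0.9219  0.1579  0.644 ] 0.040065168291231384 0.0
cam [ 0.5051 -0.029   0.336 ] axes
 [[ 0.9957  0.0929  0.0008]
 [ 0.0892 -0.9588  0.2696]
 [ 0.0258 -0.2683 -0.963 ]]
puller_grip [([0.5131, -0.1051, 0.0641], 0.94)]
gauge [([0.6191, -0.0942, 0.013], 0.83)]
gauge_pointer [([0.6718, -0.0912, 0.0598], 0.96)]
gauge_mark [([0.6305, -0.0947, 0.0606], 0.85)]
```

View pics/c.png

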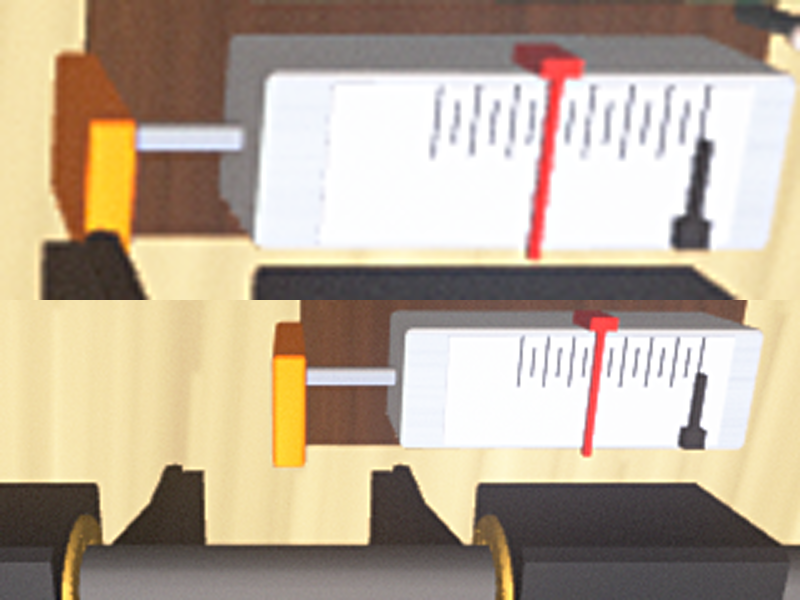

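The crops give sub-pixel positions. In w3 the plate's top far corners are at (249.6,172) and (262,172), the mark runs from (378.8,164) to (374.8,212), and the pointer from (420.4,180) to (416.8,209).

```bash
python3 - <<'E'
from h import *
np.set_printoptions(precision=4,suppress=True)
k2=dict(np.load('w2.npz'));k3=dict(np.load('w3.npz'))
d={'cL':((298,194),(249.6,172)),'cR':((307,194),(262,172)),'markT':((390.6,185),(378.8,164)),'markB':((386.6,221.6),(374.8,212)),'ptrT':((420.6,198),(420.4,180)),'ptrB':((418,219.6),(416.8,209))}
for n,(a,b) in d.items(): print(n,tri([(k2,a),(k3,b)]))
def ray(k,p,z):
    R=np.array(k['R']);C=-R.T@k['t'];v=R.T@np.linalg.inv(k['K'])@[*p,1];return C+v*(z-C[2])/v[2]
for p,z in (((249.6,172),.089),((262,172),.089),((249.6,216.8),.089),((262,216.8),.089),((378.8,164),.06),((374.8,212),.06),((420.4,180),.06),((416.8,209),.06)): print(p,z,ray(k3,p,z))
E
```

```text
cL [ 0.5062 -0.0852  0.0848]
cR [ 0.5171 -0.0842  0.0851]
markT [ 0.6413 -0.0749  0.0352]
markB [ 0.6438 -0.1259  0.0432]
ptrT [ 0.6776 -0.0848  0.0525]
ptrB [ 0.6799 -0.1147  0.0552]
(249.6, 172) 0.089 [ 0.5062 -0.0843  0.089 ]
(262, 172) 0.089 [ 0.5169 -0.0833  0.089 ]
(249.6, 216.8) 0.089 [ 0.5098 -0.1257  0.089 ]
(262, 216.8) 0.089 [ 0.5211 -0.1247  0.089 ]
(378.8, 164) 0.06 [ 0.6297 -0.0714  0.06  ]
(374.8, 212) 0.06 [ 0.6359 -0.1202  0.06  ]
(420.4, 180) 0.06 [ 0.6736 -0.0833  0.06  ]
(416.8, 209) 0.06 [ 0.6774 -0.1132  0.06  ]
```

Call:
apply_moves:
  series:
    - {"offset": [0, -0.1, -2], "rot": [0, 0, 0]}
    - {"offset": [0, -0.1, -5], "rot": [0, 0, 0]}
    - {"offset": [0, -0.1, -8], "rot": [0, 0, 0]}
    - {"offset": [0, -0.1, -10], "rot": [0, 0, 0]}
    - {"offset": [0, -0.1, -11.5], "rot": [0, 0, 0]}
    - {"offset": [0, -0.1, -12.3], "rot": [0, 0, 0]}
    - {"offset": [0, -0.1, -12.3], "rot": [0, 0, 0]}
    - {"offset": [0, -0.1, -12.3], "rot": [0, 0, 0]}

```text
time: 5.8
position: [0.5137, -0.105, 0.0722]
tool_rot: [0.674, 0.739, 0.0, 0.001]
ft_force: [-0.4, 0.4, 1.2]
grip_width: 0.0397
grip_force: 0.0
```

Call:
apply_moves:
  series:
    - {"offset": [0, 0, 0], "rot": [0, 0, 0]}
    - {"offset": [0, 0, 0], "rot": [0, 0, 0]}
    - {"offset": [0, 0, 0], "rot": [0, 0, 0]}
    - {"offset": [0, 0, 0], "rot": [0, 0, 0]}
    - {"offset": [0, 0, 0], "rot": [0, 0, 0]}
    - {"offset": [0, 0, 0], "rot": [0, 0, 0]}
    - {"offset": [0, 0, 0], "rot": [0, 0, 0]}
  hand: 0
  newtons: 20

```text
time: 6.5
position: [0.5132, -0.1049, 0.0718]
tool_rot: [0.674, 0.739, -0.0, 0.0]
ft_force: [-1.4, 0.5, 4.2]
grip_width: 0.0117
grip_force: 20.0
```

Gripped, with an opening of 11.7 mm. Pulling 42 mm along the gauge axis.

Call:
apply_moves:
  series:
    - {"offset": [-0.4, -0.04, 0], "rot": [0, 0, 0]}
    - {"offset": [-0.8, -0.08, 0], "rot": [0, 0, 0]}
    - {"offset": [-1.2, -0.11, 0], "rot": [0, 0, 0]}
    - {"offset": [-1.6, -0.15, 0], "rot": [0, 0, 0]}
    - {"offset": [-2.0, -0.18, 0], "rot": [0, 0, 0]}
    - {"offset": [-2.4, -0.22, 0], "rot": [0, 0, 0]}
    - {"offset": [-2.8, -0.25, 0], "rot": [0, 0, 0]}
    - {"offset": [-3.2, -0.29, 0], "rot": [0, 0, 0]}
    - {"offset": [-3.6, -0.33, 0], "rot": [0, 0, 0]}
    - {"offset": [-4.0, -0.36, 0], "rot": [0, 0, 0]}
    - {"offset": [-4.2, -0.38, 0], "rot": [0, 0, 0]}
    - {"offset": [-4.2, -0.38, 0], "rot": [0, 0, 0]}
    - {"offset": [-4.2, -0.38, 0], "rot": [0, 0, 0]}

```text
time: 7.8
position: [0.4725, -0.1087, 0.0717]
tool_rot: [0.674, 0.738, 0.001, 0.001]
ft_force: [5.5, 6.3, 2.0]
grip_width: 0.0119
grip_force: 20.0
```

```bash
python3 look.py w4 gauge_pointer gauge_mark
python3 - <<'E'
from h import *
for c in ('scene','side'):
    snap(c,c+'4.png')
    for q in('gauge_pointer','gauge_mark'):print(c,q,[(np.round(x['centre'],4).tolist(),round(x['conf'],2)) for x in nets.spot_point(c,q)[:2]])
a=cv2.imread('pics/w4.png');s=cv2.imread('pics/side4.png')
z=lambda a:cv2.resize(a,(400,300),interpolation=cv2.INTER_CUBIC)
cv2.imwrite('pics/c4.png',np.vstack([cv2.resize(a[60:220,300:512],(800,400*151//100//2*1),interpolation=cv2.INTER_CUBIC),cv2.resize(s[185:245,250:330],(400,300),interpolation=cv2.INTER_CUBIC).repeat(2,1)]))
E
```

```text
7.8 [ 0.4725 -0.1087  0.0717] [0.6743 0.7385 0.001  0.0013] [5.4955 6.2848 2.0123] 0.011904843854707728 20.015015549288364
cam [ 0.4646 -0.0341  0.2122] axes
 [[ 0.9958  0.0917  0.0035]
 [ 0.0873 -0.9589  0.27  ]
 [ 0.0281 -0.2685 -0.9629]]
gauge_pointer []
gauge_mark []
scene gauge_pointer [([0.6298, -0.0925, 0.0643], 0.64)]
scene gauge_mark [([0.6284, -0.0945, 0.0626], 0.56)]
side gauge_pointer []
side gauge_mark []
```

View pics/c4.png

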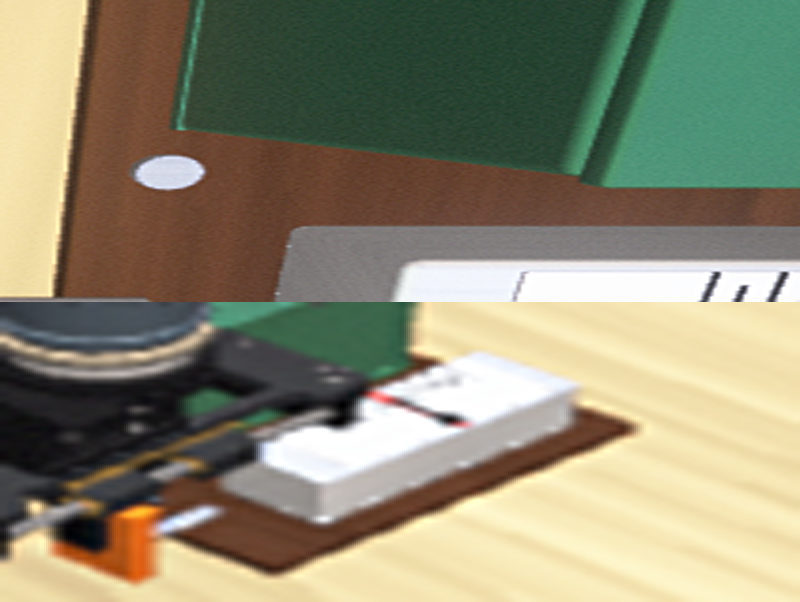

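The side crop shows the black pointer lying on the red line at about crop (420,408). Next I hold there, then ease back.

Call:
apply_moves:
  series:
    - {"offset": [-0.05, 0, 0], "rot": [0, 0, 0]}
    - {"offset": [-0.05, 0, 0], "rot": [0, 0, 0]}
    - {"offset": [-0.05, 0, 0], "rot": [0, 0, 0]}
    - {"offset": [-0.05, 0, 0], "rot": [0, 0, 0]}
    - {"offset": [-0.05, 0, 0], "rot": [0, 0, 0]}
    - {"offset": [-0.05, 0, 0], "rot": [0, 0, 0]}
    - {"offset": [-0.05, 0, 0], "rot": [0, 0, 0]}
    - {"offset": [-0.05, 0, 0], "rot": [0, 0, 0]}
    - {"offset": [-0.05, 0, 0], "rot": [0, 0, 0]}
    - {"offset": [-0.05, 0, 0], "rot": [0, 0, 0]}
    - {"offset": [-0.05, 0, 0], "rot": [0, 0, 0]}
    - {"offset": [-0.05, 0, 0], "rot": [0, 0, 0]}
    - {"offset": [-0.05, 0, 0], "rot": [0, 0, 0]}
    - {"offset": [-0.05, 0, 0], "rot": [0, 0, 0]}

```text
time: 9.65
position: [0.4722, -0.1087, 0.0717]
tool_rot: [0.674, 0.739, 0.001, 0.001]
ft_force: [7.2, 6.1, 1.8]
grip_width: 0.0119
grip_force: 20.0
```

```bash
python3 - <<'E'
from h import *
for i in range(3):
    snap('scene','s5.png')
    print([(q,[(np.round(x['centre'],4).tolist(),round(x['conf'],2)) for x in nets.spot_point('scene',q)[:2]]) for q in('gauge_pointer','gauge_mark')])
print(get_obs()['position'])
E
```

```text
[('gauge_pointer', [([0.6154, -0.0955, 0.0138], 0.24)]), ('gauge_mark', [([0.629, -0.0953, 0.0624], 0.36)])]
[('gauge_pointer', []), ('gauge_mark', [])]
[('gauge_pointer', []), ('gauge_mark', [([0.6304, -0.0965, 0.0599], 0.4)])]
[ 0.4722     -0.10867558  0.07175261]
```

Call:
apply_moves:
  series:
    - {"offset": [0.3, 0.03, 0], "rot": [0, 0, 0]}
    - {"offset": [0.7, 0.06, 0], "rot": [0, 0, 0]}
    - {"offset": [1.1, 0.1, 0], "rot": [0, 0, 0]}
    - {"offset": [1.5, 0.13, 0], "rot": [0, 0, 0]}
    - {"offset": [1.9, 0.17, 0], "rot": [0, 0, 0]}
    - {"offset": [2.3, 0.21, 0], "rot": [0, 0, 0]}
    - {"offset": [2.7, 0.24, 0], "rot": [0, 0, 0]}
    - {"offset": [3.1, 0.28, 0], "rot": [0, 0, 0]}
    - {"offset": [3.5, 0.31, 0], "rot": [0, 0, 0]}
    - {"offset": [3.8, 0.34, 0], "rot": [0, 0, 0]}
    - {"offset": [4.1, 0.37, 0], "rot": [0, 0, 0]}
    - {"offset": [4.25, 0.38, 0], "rot": [0, 0, 0]}
    - {"offset": [4.25, 0.38, 0], "rot": [0, 0, 0]}
    - {"offset": [4.25, 0.38, 0], "rot": [0, 0, 0]}
    - {"offset": [4.25, 0.38, 0], "rot": [0, 0, 0]}

```text
time: 11.6
position: [0.5131, -0.105, 0.0718]
tool_rot: [0.674, 0.739, -0.0, -0.0]
ft_force: [1.8, 1.6, 5.8]
grip_width: 0.0117
grip_force: 20.0
```

Call:
apply_moves:
  series:
    - {"offset": [0, 0, 0], "rot": [0, 0, 0]}
    - {"offset": [0, 0, 0], "rot": [0, 0, 0]}
    - {"offset": [0, 0, 0], "rot": [0, 0, 0]}
    - {"offset": [0, 0, 0], "rot": [0, 0, 0]}
    - {"offset": [0, 0, 0], "rot": [0, 0, 0]}
    - {"offset": [0, 0, 0], "rot": [0, 0, 0]}
    - {"offset": [0, 0, 0], "rot": [0, 0, 0]}
    - {"offset": [0, 0, 0], "rot": [0, 0, 0]}
  hand: 0.4

```text
time: 12.4
position: [0.5132, -0.1049, 0.0715]
tool_rot: [0.674, 0.739, -0.0, -0.0]
ft_force: [-0.3, -0.3, -0.9]
grip_width: 0.0347
grip_force: 0.0
```

Call:
apply_moves:
  series:
    - {"offset": [0, 0, 2], "rot": [0, 0, 0]}
    - {"offset": [0, 0, 5], "rot": [0, 0, 0]}
    - {"offset": [0, 0, 8.5], "rot": [0, 0, 0]}
    - {"offset": [0, 0, 12], "rot": [0, 0, 0]}
    - {"offset": [-1, 3.5, 13.5], "rot": [0, 0, 0]}
    - {"offset": [-2, 7.5, 14], "rot": [0, 0, 0]}
    - {"offset": [-3, 11.5, 14], "rot": [0, 0, 0]}
    - {"offset": [-4, 14, 14], "rot": [0, 0, 0]}
    - {"offset": [-4, 14, 14], "rot": [0, 0, 0]}
    - {"offset": [-4, 14, 14], "rot": [0, 0, 0]}
    - {"offset": [-4, 14, 14], "rot": [0, 0, 0]}

```text
time: 13.5
position: [0.4741, 0.0343, 0.2117]
tool_rot: [0.674, 0.739, 0.0, 0.001]
ft_force: [0.9, 0.5, 1.1]
grip_width: 0.035
grip_force: 0.0
```

```bash
python3 look.py w6 cover_bar; python3 - <<'E'
from h import *
for c in('scene','side'):
    snap(c,c+'6.png')
    for q in('gauge_pointer','puller_grip','cover_bar','cover_hinge'):print(c,q,[(np.round(x['centre'],4).tolist(),round(x['conf'],2)) for x in nets.spot_point(c,q)[:2]])
E
```

```text
13.5 [0.4741 0.0343 0.2117] [0.6742 0.7386 0.0002 0.0006] [0.8633 0.479  1.0553] 0.034969679608136496 0.0
cam [0.4664 0.1087 0.352 ] axes
 [[ 0.9958  0.0914  0.0011]
 [ 0.0877 -0.9589  0.2698]
 [ 0.0257 -0.2686 -0.9629]]
cover_bar [([0.4706, 0.0804, 0.1261], 0.75)]
scene gauge_pointer [([0.6714, -0.0905, 0.0648], 0.78), ([0.3555, -0.4339, 0.0008], 0.71)]
scene puller_grip [([0.5139, -0.1054, 0.0684], 0.56)]
scene cover_bar [([0.4712, 0.0787, 0.1238], 0.91)]
scene cover_hinge [([0.6845, 0.1018, 0.1257], 0.9), ([0.5164, -0.1047, 0.0684], 0.26)]
side gauge_pointer []
side puller_grip [([0.5158, -0.1033, 0.0689], 0.47)]
side cover_bar [([0.4723, 0.0799, 0.124], 0.67)]
side cover_hinge [([0.6808, 0.1006, 0.1284], 0.59)]
```

View pics/w6.png

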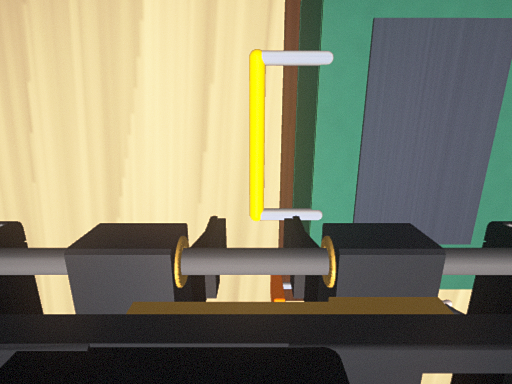

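The gauge is home again. In w6 the bar runs from (257,55) to (257,214).

```bash
python3 - <<'E'
from h import *
np.set_printoptions(precision=4,suppress=True)
k2=dict(np.load('w2.npz'));k6=dict(np.load('w6.npz'))
def yel(f,r):
    h=cv2.cvtColor(cv2.imread(f),cv2.COLOR_BGR2HSV);m=cv2.inRange(h,(24,200,120),(34,255,255));m[230:]=0
    ys,xs=np.nonzero(m); b=xs[ys>ys.max()-8]; return xs.min(),xs.max(),ys.min(),ys.max(),(b.min()+b.max())/2
a=yel('pics/w2.png',0);b=yel('pics/w6.png',0);print(a,b)
print(tri([(k2,(a[4],a[3])),(k6,(b[4],b[3]))]))
def ray(k,p,z):
    R=np.array(k['R']);C=-R.T@k['t'];v=R.T@np.linalg.inv(k['K'])@[*p,1];return C+v*(z-C[2])/v[2]
A=ray(k6,(b[4],b[3]),.125);B=ray(k6,(257.5,b[2]),.125);print(A,B,(A+B)/2,np.linalg.norm(A-B))
E
```

```text
(np.int64(283), np.int64(305), np.int64(0), np.int64(215), np.float64(299.5)) (np.int64(250), np.int64(264), np.int64(50), np.int64(220), np.float64(255.0))
[ 0.4866 -0.0351  0.1391]
[0.4754 0.0172 0.125 ] [0.4652 0.1474 0.125 ] [0.4703 0.0823 0.125 ] 0.1305458529941028
```

Call:
apply_moves:
  series:
    - {"offset": [-0.2, 2, 0], "rot": [0, 0, 0]}
    - {"offset": [-0.35, 4.65, 0], "rot": [0, 0, 0]}
    - {"offset": [-0.35, 4.65, -2.5], "rot": [0, 0, 0]}
    - {"offset": [-0.35, 4.65, -5], "rot": [0, 0, 0]}
    - {"offset": [-0.35, 4.65, -7.5], "rot": [0, 0, 0]}
    - {"offset": [-0.35, 4.65, -8.5], "rot": [0, 0, 0]}
    - {"offset": [-0.35, 4.65, -8.5], "rot": [0, 0, 0]}
    - {"offset": [-0.35, 4.65, -8.5], "rot": [0, 0, 0]}

```text
time: 14.9
position: [0.4702, 0.0816, 0.127]
tool_rot: [0.674, 0.739, 0.0, 0.0]
ft_force: [0.1, -0.8, 0.2]
grip_width: 0.0348
grip_force: 0.0
```

Call:
apply_moves:
  series:
    - {"offset": [0, 0, 0], "rot": [0, 0, 0]}
    - {"offset": [0, 0, 0], "rot": [0, 0, 0]}
    - {"offset": [0, 0, 0], "rot": [0, 0, 0]}
    - {"offset": [0, 0, 0], "rot": [0, 0, 0]}
    - {"offset": [0, 0, 0], "rot": [0, 0, 0]}
    - {"offset": [0, 0, 0], "rot": [0, 0, 0]}
    - {"offset": [0, 0, 0], "rot": [0, 0, 0]}
  hand: 0
  newtons: 20

```text
time: 15.6
position: [0.4713, 0.0817, 0.127]
tool_rot: [0.674, 0.739, 0.001, 0.001]
ft_force: [4.4, 1.3, 1.3]
grip_width: 0.0114
grip_force: 20.0
```

```bash
python3 - <<'E'
import numpy as np
c,s=np.cos(np.radians(5.4)),np.sin(np.radians(5.4))
r=np.hypot(.215,.003);a0=np.arctan2(.003,.215)
for d in range(0,61,4):
    a=a0+np.radians(d);dx=r*(np.cos(a0)-np.cos(a));dz=r*(np.sin(a)-np.sin(a0));print(d,np.round(100*np.array([dx*c,dx*s,dz]),2))
E
```

```text
0 [0. 0. 0.]
4 [0.07 0.01 1.5 ]
8 [0.25 0.02 2.99]
12 [0.53 0.05 4.46]
16 [0.91 0.09 5.91]
20 [1.39 0.13 7.34]
24 [1.97 0.19 8.72]
28 [ 2.65  0.25 10.06]
32 [ 3.41  0.32 11.35]
36 [ 4.26  0.4  12.58]
40 [ 5.2   0.49 13.75]
44 [ 6.21  0.59 14.85]
48 [ 7.3   0.69 15.88]
52 [ 8.46  0.8  16.83]
56 [ 9.68  0.92 17.69]
60 [10.96  1.04 18.47]
```

Gripped the bar, with an opening of 11.4 mm. Lifting along the arc.

Call:
apply_moves:
  series:
    - {"offset": [0.1, 0, 0.7], "rot": [0, 0, 0]}
    - {"offset": [0.15, 0, 1.5], "rot": [0, 0, 0]}
    - {"offset": [0.35, 0, 3.0], "rot": [0, 0, 0]}
    - {"offset": [0.6, 0.05, 4.5], "rot": [0, 0, 0]}
    - {"offset": [1.0, 0.1, 5.9], "rot": [0, 0, 0]}
    - {"offset": [1.5, 0.1, 7.3], "rot": [0, 0, 0]}
    - {"offset": [2.1, 0.2, 8.7], "rot": [0, 0, 0]}
    - {"offset": [2.75, 0.25, 10.05], "rot": [0, 0, 0]}
    - {"offset": [3.5, 0.3, 11.35], "rot": [0, 0, 0]}
    - {"offset": [4.35, 0.4, 12.6], "rot": [0, 0, 0]}
    - {"offset": [4.35, 0.4, 12.6], "rot": [0, 0, 0]}

```text
time: 16.7
position: [0.5118, 0.0852, 0.2525]
tool_rot: [0.674, 0.739, -0.002, -0.001]
ft_force: [-1.2, -1.5, -4.9]
grip_width: 0.0114
grip_force: 20.0
```

Call:
apply_moves:
  series:
    - {"offset": [0.45, 0.05, 0.6], "rot": [0, 0, 0]}
    - {"offset": [0.95, 0.1, 1.15], "rot": [0, 0, 0]}
    - {"offset": [1.45, 0.15, 1.75], "rot": [0, 0, 0]}
    - {"offset": [1.95, 0.2, 2.25], "rot": [0, 0, 0]}
    - {"offset": [2.5, 0.25, 2.8], "rot": [0, 0, 0]}
    - {"offset": [3.05, 0.3, 3.3], "rot": [0, 0, 0]}
    - {"offset": [3.6, 0.35, 3.8], "rot": [0, 0, 0]}
    - {"offset": [4.2, 0.4, 4.25], "rot": [0, 0, 0]}
    - {"offset": [4.8, 0.45, 4.7], "rot": [0, 0, 0]}
    - {"offset": [5.4, 0.5, 5.1], "rot": [0, 0, 0]}
    - {"offset": [6.05, 0.6, 5.5], "rot": [0, 0, 0]}
    - {"offset": [6.7, 0.65, 5.9], "rot": [0, 0, 0]}
    - {"offset": [6.7, 0.65, 5.9], "rot": [0, 0, 0]}
    - {"offset": [6.7, 0.65, 5.9], "rot": [0, 0, 0]}
    - {"offset": [6.7, 0.65, 5.9], "rot": [0, 0, 0]}
    - {"offset": [6.7, 0.65, 5.9], "rot": [0, 0, 0]}

```text
time: 18.3
position: [0.5765, 0.0911, 0.3135]
tool_rot: [0.674, 0.739, -0.004, -0.002]
ft_force: [-10.4, -3.8, 11.2]
grip_width: 0.011
grip_force: 20.0
```

```bash
python3 - <<'E'
from h import *
o=get_obs();print(o['position'],o['ft_force'],o['grip_force'])
for c in('scene','side'):
    snap(c,c+'8.png')
    for q in('gauge_pointer','puller_grip','cover_bar','cover_hinge'):print(c,q,[(np.round(x['centre'],4).tolist(),round(x['conf'],2)) for x in nets.spot_point(c,q)[:2]])
a=cv2.imread('pics/scene8.png')[150:270,190:370];b=cv2.imread('pics/side8.png')[90:250,180:330]
cv2.imwrite('pics/c8.png',np.hstack([cv2.resize(a,(450,300),interpolation=3),cv2.resize(b,(340,300),interpolation=3)]))
E
```

```text
[0.57651366 0.09106248 0.31345589] [-10.3874689   -3.76819641  11.20713597] 20.001471787691116
scene gauge_pointer [([0.6698, -0.0879, 0.0637], 0.51)]
scene puller_grip [([0.5157, -0.1045, 0.0652], 0.72)]
scene cover_bar []
scene cover_hinge [([0.6834, 0.1018, 0.1255], 0.86), ([0.616, -0.0955, 0.0116], 0.4)]
side gauge_pointer []
side puller_grip [([0.5139, -0.1042, 0.0705], 0.51)]
side cover_bar [([0.5753, 0.0902, 0.3035], 0.57)]
side cover_hinge [([0.6815, 0.1013, 0.1253], 0.75)]
```

View pics/c8.png

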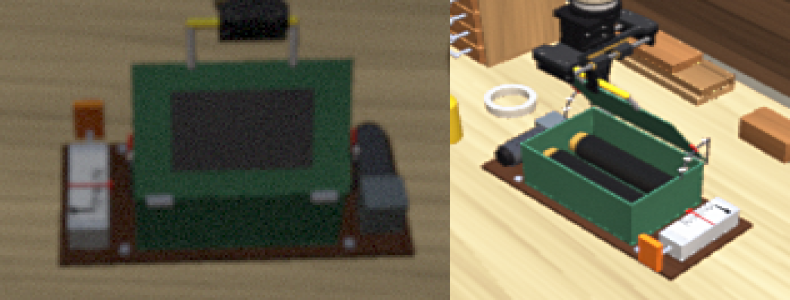

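The crops show the cover open at about 60°, held by the bar, with the gauge home and the bystanders in place. From the TCP position relative to the hinge, the angle is about 59.6°. There's some radial strain in the grip, so I'll ease that slightly.

Call:
apply_moves:
  series:
    - {"offset": [-0.05, 0, 0.08], "rot": [0, 0, 0]}
    - {"offset": [-0.1, 0, 0.15], "rot": [0, 0, 0]}
    - {"offset": [-0.1, 0, 0.15], "rot": [0, 0, 0]}
    - {"offset": [-0.1, 0, 0.15], "rot": [0, 0, 0]}
    - {"offset": [-0.1, 0, 0.15], "rot": [0, 0, 0]}
    - {"offset": [-0.1, 0, 0.15], "rot": [0, 0, 0]}
    - {"offset": [-0.1, 0, 0.15], "rot": [0, 0, 0]}
    - {"offset": [-0.1, 0, 0.15], "rot": [0, 0, 0]}

```text
time: 19.6
position: [0.5765, 0.0911, 0.3136]
tool_rot: [0.674, 0.739, -0.003, -0.002]
ft_force: [-6.6, -5.6, 3.8]
grip_width: 0.0115
grip_force: 20.0
```

```bash
python3 - <<'E'
from h import *
K={c:vision.calibration(c) for c in('scene','side')}
for i in range(3):
  for c in('scene','side'):
    snap(c,c+'9.png');print(c,[(np.round(x['centre'],4).tolist(),round(x['conf'],2)) for x in nets.spot_point(c,'cover_bar')[:2]])
o=get_obs();print(o['position'],o['ft_force'],o['grip_force'])
# bar by yellow ends (scene view) at the plane of the two candidate angles
print({d:[proj('scene',[.683-.215*np.cos(np.radians(d+.8))*.9956+s*.06*-.094, .101-.215*np.cos(np.radians(d+.8))*.094+s*.06*.9956,.122+.215*np.sin(np.radians(d+.8))]).round(1).tolist() for s in(-1,1)] for d in(54,57,60,63,66)})
h=cv2.cvtColor(cv2.imread('pics/scene9.png'),cv2.COLOR_BGR2HSV);m=cv2.inRange(h,(22,150,100),(34,255,255));m[:140]=0;m[190:]=0;m[:,:255]=0;m[:,330:]=0
ys,xs=np.nonzero(m)
for s in (xs<xs.min()+6,xs>xs.max()-6): print(xs[s].min(),xs[s].max(),ys[s].mean())
E
```

```text
scene []
side [([0.5808, 0.0917, 0.3016], 0.86)]
scene [([0.5148, -0.1056, 0.0681], 0.26)]
side [([0.5767, 0.0903, 0.3029], 0.87)]
scene [([0.6854, 0.1007, 0.1227], 0.24)]
side [([0.5754, 0.0927, 0.3049], 0.81)]
[0.57650137 0.09106405 0.31358459] [-6.40422215 -3.33648291  4.32851884] 20.00036895275116
{54: [[265.6, 157.6], [306.2, 156.5]], 57: [[265.8, 158.3], [306.8, 157.2]], 60: [[266.0, 159.1], [307.4, 158.0]], 63: [[266.2, 160.2], [307.9, 159.1]], 66: [[266.5, 161.5], [308.5, 160.3]]}
265 270 159.0
306 308 157.875
```

The scene pixels match 60° and the cover is still, so I'm handing in.

```bash
python3 -c "
from rig import hand_in;print(hand_in())"
```

```text
the job is handed in; nothing more can be done
None
```

The job is handed in, but no verdict came back: the gauge was held on the red mark for over a second and eased back home, and the arm is holding the cover still at about 60° by its bar; nothing else looked moved in the last pictures.

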